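Press a bush home with bench locking pliers

TASK

Squeeze the blue-gripped handle of the bench locking pliers in until it snaps over centre and stays locked, so that the jaw presses the brass bush fully home in the grey block; then pull the red release lever to pop the pliers open, take the block out and stand it upright in the green tray. Work gently: never push the handle with more than about 25 N, stop pushing as soon as the handle has snapped home (leaning on it then with over about 8 N strains it), and leave the things lying around where they are.

Things in the scene. Friction and masses are not known exactly. Their poses are not given: they have to be found in the camera images.
- stand: Green bolted foot of the locking pliers, 130 x 130 x 12 mm, origin under its centre on the bench. Its x is the squeezing direction; the pliers lie along -y in a level plane 70 mm up (parts 22 to 30 mm high, free air below the handles). The head is on a very stiff swivel on the foot's vertical axis, turned up to 0.14 rad either way, unreported. Fixed steel handle: 12 mm bar, x +10, y -87 to -263 mm.
- handle_nominal (a point): Where the middle of the blue grip, 120 mm from its hinge, is while OPEN if the swivel is straight (true place up to 28 mm off along x: feel for it); (-43,-193,70) mm in the stand's frame, whose axes it shares. Moving handle: bar 12 thick, 165 long, 22 high, hinged at (-20,-75). Push it 28 mm to +x: up to about 16 N, then past centre it snaps against a hard stop; let go earlier it springs open.
- lever_nominal (a point): Where the red release lever, 60 mm from its hinge, is while the pliers are LOCKED if the swivel is straight (up to 22 mm off along x: feel); (57,-149,70) mm in the stand's frame, axes the same. Bar 8 thick, 75 long, 22 high, hinged at (22,-100), then leaning 0.62 rad from -y to +x. Pull it to -x, to the fixed handle: 0.2 rad of play (1 to 2 N), then about 3 to 8 N for about 0.1 rad more till the pliers pop open.
- handle (a joint): Moving (blue) handle: 0 = open, 0.20 rad = over centre, 0.235 rad = locked against its stop.
- release (a joint): Red release lever against its spring: 0 = let go, 0.2 rad = fully pulled; it must be pulled while the pliers are locked to open them.
- bush (a joint): Brass bush (collar 20 mm across, 3 mm thick, on the block's -x face): 0 = sticking out, 0.007 m = home, collar flat on the block. A tight fit that takes about 8 N and stays where pressed.
- block_mid (a point): Centre of the grey bracket block, 40 (x) x 30 (y) x 36 (z) mm, 0.17 kg, upright on the pliers' plate, bush on its -x face; its centre stands 70 mm above the bench at the start. Loose on a plate 52 mm up, fixed jaw at +x, pressing nose at -x. Once open it lifts straight up, gripped on its y faces (pliers 38 mm off on -y, free on +y).
- done_tray: Green open tray for finished blocks, 150 x 150 x 30 mm, walls and floor about 4 to 5 mm thick, fixed, origin at the centre of its underside on the bench. (A red tray of the same size is for scrap.)
There are look-alikes about, which are no part of the job. What is shaped like the done_tray but black or pink is not meant.

How it is judged:
By the outcome, as a careful person would: the job done as asked, in the order asked, and still so for the second after the job is handed in, with the robot touching nothing.
It also fails if it takes over 72 s, if anything falls off the work surface, if the arm or the gripper's body presses on something with over 40 N, if the wrist force passes 120 N, or if a joint passes its speed limit or range.

ROBOT

A 6-joint arm with a two-finger parallel gripper is mounted at the origin on the work surface. World frame = base frame: x ahead of the robot, y to its left, z up, the work surface at z = 0. Lengths are in m, angles in rad, forces in N, time in s.
With the tool pointing down it reaches from about 0.25 to 0.725 m from the base axis. Payload 4 kg.
Tool frame: the origin (TCP) lies midway between the tips of the shut fingers; the grasp point (between the pads) lies 19 mm behind it; z points along the fingers, x is the direction in which the jaws open and shut, and the axes are right-handed (so a half turn about z gives the same grasp; the last joint's range is limited). The gripper opens to 85 mm and grips with 20 to 120 N. Pads are 22 mm wide; open, the fingers measure 114 mm over their backs; the gripper's body (76 mm by 85 mm) begins 54 mm behind the grasp point. The pads swing forward as they close: fully open they stand 13 mm farther back than shut.
Start: joints at [-1.246, 0.241, 0.005, 1.335, 0, 1.571], TCP at [0.16, -0.474, 0.231] pointing down, gripper open.
Joint ranges: [-2.72, 2.72], [-1.05, 1.87], [-1.09, 1.28], [-1.99, 2.15], [-1.42, 1.44], [-3.14, 3.14]. Speed limits (rad/s): [2.79, 2.79, 3.14, 3.14, 3.14, 3.14].

INTERFACE

Orientations are given as a unit quaternion [x, y, z, w].
In Python, from workcell import bot gives the robot as it stands.
- The arm moves only by the tool drive_tool, never from a script. Its argument "rows" is text: rows parted by semicolons, each of 5 numbers parted by spaces: the finger opening in mm, from 0 to 85.4, then the shift along the tool's x, y, z in mm, then the turn about the tool's z in rad. A call has 1 to 12 rows; each row shifts and turns the commanded pose from where the row before left it, along the tool's axes as they then stand; what a row does not reach is not made up. A row lasts 1/10 s, in which the tool goes at most 50 mm and 8.59 degrees, less where a joint would pass 70% of its speed; a pose out of reach is approached as far as the arm can. A call is refused whole if a number of a shift passes 50 or a number of a turn 0.15, either way. A call with a gripper value outside its range is refused whole. The fingers move at their own pace and stop on an object; the grip force is fixed at half the most. Time passes only in rows, so rows that do not move let the fingers close. It gives the time, the measured TCP pose, the force and the opening at its end, in the units of the state.
- bot.get_obs(): the state, without advancing time (a new reading comes with each control period).
- bot.camera(name): name is "scene" or "top"; returns a dict with "image" (420x560x3 uint8, red, green, blue), "vertical_fov" (degrees; the focal length in pixels is half the picture's height over the tangent of half this angle, whatever the lens; pixels are square), "cx", "cy" (the principal point, pixels), "R" (3x3) and "t" (3): a world point X has camera coordinates R X + t. Camera axes: x right, y down, z forward; pixel columns grow to the right and rows downward; lengths in m; the calibration is good to about 2 mm. A picture is of the moment at which its call begins. There is no depth.
- bot.job_done(): hands the job in, once; it reports no verdict.
The state is a dict: "clock": time; "joint_pos": joint angles; "joint_vel": joint speeds; "tau": joint torques, N m; "eef_pos": TCP position; "tool_rot": TCP orientation; "ft_force": force on the tool from outside, world axes, zero at the start; "ft_torque": the same for the moment, N m; "grip_width": finger opening in m.
Only numpy, scipy, OpenCV 4.12 (cv2) and the standard library are available. Lean on these libraries where they do the work, as an engineer would, in place of code of your own. Each camera call takes 0.05 s, during which the arm holds its last target. There are 200 camera calls.

## Working session

There is one attempt and no reset: what is moved stays moved. The work goes in short steps, Python scripts to look and compute and a tool call to move; the robot and the scene stay as the last step left them, time stands still between calls to the robot, and variables do not carry over. Pictures are saved under pics/ and viewed, about 8 in all and at most 12, crops included, and the job is handed in when it is done.

Besides the shell and the picture viewer there is one more tool, called after ">>>" as name(argument=value, ...), one argument or row to a line, values as JSON. drive_tool: Moves the arm, as the interface text tells. Its arguments: {"type":"object","properties":{"rows":{"type":"string"}},"required":["rows"]}

```bash
mkdir -p pics; ls
python3 - <<'E'
from workcell import bot
import cv2,pickle
o=bot.get_obs(); print({k:o[k] for k in('clock','eef_pos','tool_rot','ft_force','grip_width')})
d={}
for n in('scene','top'):
    c=bot.camera(n); d[n]=c; cv2.imwrite(f'pics/{n}0.png',cv2.cvtColor(c['image'],cv2.COLOR_RGB2BGR))
    print(n,c['vertical_fov'],c['cx'],c['cy'],c['R'],c['t'])
pickle.dump(d,open('cams.pkl','wb'))
E
```

```text
pics
{'clock': 0.0, 'eef_pos': array([ 0.15935282, -0.47326038,  0.23039914]), 'tool_rot': array([ 8.12132923e-01, -5.83471516e-01, -8.55605745e-04, -6.11509810e-04]), 'ft_force': array([ 0.94988618, -1.31682905,  0.17458943]), 'grip_width': 0.08551517955368243}
scene 44.85464809500097 277.0219225249337 211.36803954471455 [[ 0.25030141  0.96812947  0.00863364]
 [ 0.7645618  -0.19218422 -0.61523206]
 [-0.59396503  0.16059441 -0.78829879]] [-0.11012308 -0.31696118  1.53201182]
top 44.37926581505414 282.0089360426388 197.0373724829844 [[-0.01146622 -0.99992993 -0.00294277]
 [-0.99505636  0.01170057 -0.09862017]
 [ 0.0986477   0.00179742 -0.9951208 ]] [0.01006276 0.46880134 1.32422279]
```

View pics/top0.png

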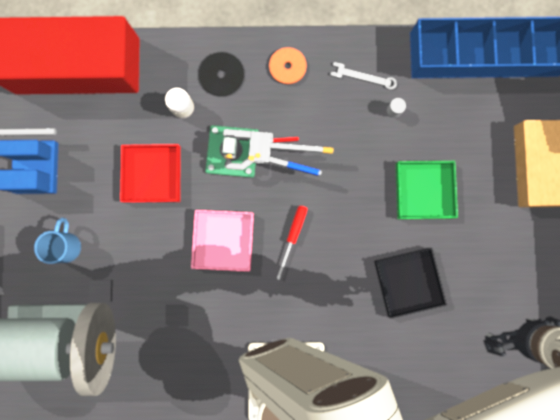

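View pics/scene0.png

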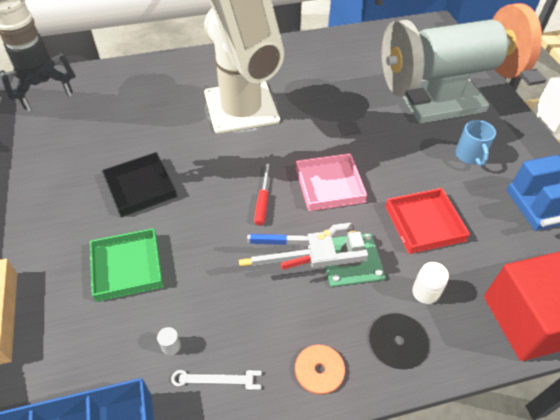

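The top view shows the pliers' green foot at about (232,150), the blue grip at (305,168), the fixed bar ending in a yellow tip at (330,150), and the red lever at (287,140). The green tray is at (427,190). The red tray at (150,173), the pink one at (223,240) and the black one at (409,282) are not meant. Next I'll enlarge and measure.

```bash
cat > h.py <<'E'
import numpy as np,cv2,pickle
d=pickle.load(open('cams.pkl','rb'))
def ray(n,u,v,D=d):
    c=D[n]; f=210/np.tan(np.radians(c['vertical_fov'])/2)
    R=c['R'];o=-R.T@c['t']; return o,R.T@np.array([(u-c['cx'])/f,(v-c['cy'])/f,1])
def onz(n,u,v,z):
    o,r=ray(n,u,v); return o+r*(z-o[2])/r[2]
def pix(n,X):
    c=d[n]; f=210/np.tan(np.radians(c['vertical_fov'])/2); p=c['R']@X+c['t']; return np.array([c['cx']+f*p[0]/p[2],c['cy']+f*p[1]/p[2]])
E
python3 - <<'E'
from h import *
t=d['top']['image'][110:200,195:345]; s=d['scene']['image'][210:300,230:390]
a=cv2.resize(t,(750,450),interpolation=cv2.INTER_CUBIC);cv2.imwrite('pics/ctop.png',a[...,::-1])
a=cv2.resize(s,(800,450),interpolation=cv2.INTER_CUBIC);cv2.imwrite('pics/cscene.png',a[...,::-1])
for n in('top','scene'):
    hsv=cv2.cvtColor(d[n]['image'],cv2.COLOR_RGB2HSV)
    for nm,lo,hi in(('green',(50,80,40),(85,255,255)),('blue',(105,150,80),(125,255,255)),('red',(0,180,80),(4,255,255)),('yel',(18,120,120),(32,255,255))):
        m=cv2.inRange(hsv,lo,hi)
        k,l,st,ce=cv2.connectedComponentsWithStats(m)
        for i in range(1,k):
            if st[i,4]>25:
                r=cv2.minAreaRect(np.argwhere(l==i)[:,::-1].astype(np.float32))
                z={'green':.012,'blue':.08,'red':.08,'yel':.08}[nm]
                print(n,nm,st[i],np.round(ce[i],1),'rect',np.round(r[0],1),np.round(r[1],1),round(r[2],1),'->',np.round(onz(n,*r[0],z),4))
E
```

```text
top green [205 126  51  51 859] [222.  155.5] rect [231.6 151. ] [49.3 48. ] 5.4 -> [0.5949 0.1375 0.012 ]
top green [232 140  17  23 160] [242.8 151.3] rect [242.1 151.3] [11.9 25.3] 20.9 -> [0.5937 0.1096 0.012 ]
top green [ 396  160   62   60 3544] [426.3 189.6] rect [426.3 189.5] [58.6 60.8] 88.5 -> [ 0.4854 -0.3767  0.012 ]
top blue [ 411   18  149   59 8444] [485.9  47.2] rect [485.2  47.4] [ 57.7 148.3] 89.3 -> [ 0.8447 -0.5236  0.08  ]
top blue [   0  140   57   53 2732] [ 29.4 166.2] rect [ 28. 166.] [56. 52.] 0.0 -> [0.5495 0.6449 0.08  ]
top blue [288 162  30  13 181] [302.6 168. ] rect [302.9 168. ] [30.3  5.9] 14.6 -> [ 0.5361 -0.0489  0.08  ]
top red [    0    17   139    76 10130] [68.1 54.9] rect [69.  54.5] [ 75. 138.] 90.0 -> [0.8393 0.5498 0.08  ]
top red [274 138  24   4  64] [285.7 139.5] rect [285.5 139.5] [ 2.6 23.1] 85.9 -> [ 0.6098 -0.0061  0.08  ]
top red [ 121  145   59   57 3313] [150.1 173.2] rect [150. 173.] [56. 58.] 90.0 -> [0.528  0.3364 0.08  ]
top red [288 207  19  36 307] [296.7 223.8] rect [296.7 223.9] [ 8.6 36.7] 19.4 -> [ 0.3956 -0.0313  0.08  
[... 2053 characters left out ...]
5 12.9] 74.1 -> [ 0.8134 -0.5035  0.08  ]
scene blue [ 99 405  10  15  58] [103.2 412.3] rect [103.7 411.9] [13.9  8.6] 84.8 -> [ 0.8386 -0.4216  0.08  ]
scene red [390 190  76  54 657] [422.8 207.4] rect [427.4 216.1] [47.7 67.1] 78.2 -> [0.5748 0.3246 0.08  ]
scene red [416 235  52  13 185] [446.6 241.1] rect [442.  242.5] [ 5.1 52.2] 77.1 -> [0.6513 0.3244 0.08  ]
scene red [ 486  268   74   92 2245] [518.2 318.4] rect [517.8 319.6] [95.9 47.1] 48.9 -> [0.8606 0.3892 0.08  ]
scene yel [507  30   9  25 114] [511.3  41.6] rect [511.4  41.8] [24.   7.8] 87.5 -> [-0.0021  0.8803  0.08  ]
scene yel [392  47   9  25 122] [396.5  59. ] rect [396.  59.] [24.  8.] 90.0 -> [-0.0055  0.489   0.08  ]
```

View pics/ctop.png

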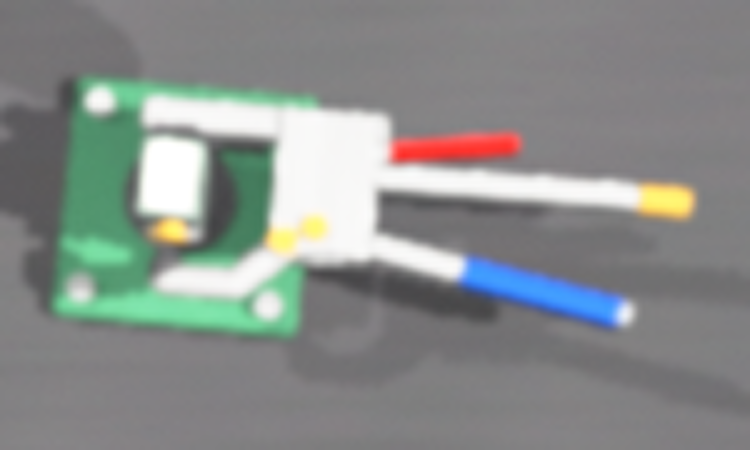

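View pics/cscene.png

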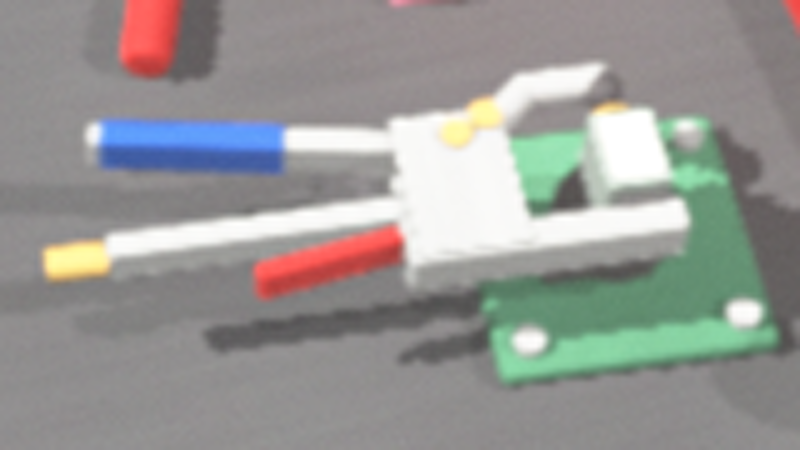

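Run:
```python
from h import *
T=lambda x,y,z:onz('top',195+(x+.5)/5-.5,110+(y+.5)/5-.5,z)
S=lambda x,y,z:onz('scene',230+(x+.5)/5-.5,210+(y+.5)/5-.5,z)
C=np.array([T(78,78,.012),T(317,98,.012),T(300,335,.012),T(55,312,.012)])
print('foot',C[:,:2].round(4).tolist(),C.mean(0).round(4))
e=[C[0]-C[1],C[3]-C[2]];print('yaw from y edges',[float(np.degrees(np.arctan2(-v[0],v[1]))) for v in e])
e=[C[0]-C[3],C[1]-C[2]];print('yaw from x edges',[float(np.degrees(np.arctan2(v[1],v[0]))) for v in e])
print('scene foot near corners',S(503,380,.012)[:2],S(778,343,.012)[:2],S(708,120,.012)[:2])
for nm,a,b in(('fixed',(385,178),(692,202)),('blue',(470,272),(622,312)),('lever',(392,153),(520,145))):
    p,q=T(*a,.081),T(*b,.081); v=p-q; print(nm,p.round(4),q.round(4),'yaw',np.degrees(np.arctan2(-v[0],v[1])).round(2))
for nm,a,b in(('Sfixed',(400,207),(45,258)),('Sblue',(283,137),(100,130)),('Slever',(400,235),(260,272))):
    p,q=S(*a,.081),S(*b,.081); v=p-q; print(nm,p.round(4),q.round(4),'yaw',np.degrees(np.arctan2(-v[0],v[1])).round(2))
print('block top T',T(173,175,.088),'S',S(622,132,.088))
print('plate circle',T(180,190,.04))
# tray rims
for n in('top','scene'):
    m=cv2.inRange(cv2.cvtColor(d[n]['image'],cv2.COLOR_RGB2HSV),(50,80,40),(85,255,255))
    k,l,st,ce=cv2.connectedComponentsWithStats(m)
    for i in range(1,k):
        if st[i,4]>2000:
            hull=cv2.convexHull(np.argwhere(l==i)[:,::-1].astype(np.int32)); q=cv2.approxPolyDP(hull,4,True)[:,0]
            w=np.array([onz(n,*p,.03) for p in q]); print(n,q.tolist(),w.round(3)[:,:2].tolist(),w.mean(0).round(4))
```

```text
foot [[0.6655, 0.1946], [0.653, 0.0667], [0.5253, 0.0766], [0.5391, 0.2066]] [0.5957 0.1361 0.012 ]
yaw from y edges [-5.563639178961004, -6.087069053219312]
yaw from x edges [-5.387075769968834, -4.425142245117699]
scene foot near corners [0.65885505 0.06657502] [0.67132485 0.19370663] [0.54677759 0.20765508]
fixed [0.5952 0.0293 0.081 ] [ 0.581  -0.1257  0.081 ] yaw -5.23
blue [ 0.5466 -0.0131  0.081 ] [ 0.5254 -0.0893  0.081 ] yaw -15.59
lever [0.608  0.0257 0.081 ] [ 0.6114 -0.0392  0.081 ] yaw 2.94
Sfixed [0.6013 0.0314 0.081 ] [ 0.589  -0.1249  0.081 ] yaw -4.5
Sblue [ 0.5526 -0.0086  0.081 ] [ 0.5288 -0.0872  0.081 ] yaw -16.82
Slever [0.6153 0.0272 0.081 ] [ 0.6186 -0.0367  0.081 ] yaw 2.99
block top T [0.5966329  0.13587807 0.088     ] S [0.59159949 0.13710809 0.088     ]
plate circle [0.59844561 0.13726278 0.04      ]
top [[457, 217], [398, 218], [396, 163], [453, 160]] [[0.411, -0.448], [0.41, -0.295], [0.554, -0.295], [0.56, -0.444]] [ 0.4839 -0.3707  0.03  ]
scene [[163, 286], [96, 301], [90, 241], [153, 228]] [[0.579, -0.295], [0.58, -0.438], [0.417, -0.446], [0.415, -0.299]] [ 0.498  -0.3696  0.03  ]
```

Identification: the pliers have a green foot at world (0.597, 0.136) with yaw ≈ -5.4°, and the fixed handle is parallel to it, so the swivel is ≈ 0. The blue grip is at (0.54, -0.05) and the block is above the foot. The green tray at top (427,190) is the one meant, because red is scrap and black and pink are decoys. First I turn the tool so that its x is stand +y and its y is stand +x.

>>> drive_tool(
  rows="0 0 0 0 -0.149;0 0 0 0 -0.149;0 0 0 0 -0.149;0 0 0 0 -0.149;0 0 0 0 -0.149;0 0 0 0 -0.149;0 0 0 0 -0.149;0 0 0 0 -0.149;0 0 0 0 -0.149;0 0 0 0 -0.149;0 0 0 0 -0.149;0 0 0 0 -0.149",
)

```text
clock: 1.3
eef_pos: [0.1594, -0.4735, 0.2308]
tool_rot: [0.963, 0.271, -0.0, -0.001]
ft_force: [0.1, 0.7, 0.6]
grip_width: 0.0002
```

>>> drive_tool(
  rows="0 0 0 0 -0.149;0 0 0 0 -0.149;0 0 0 0 -0.149;0 0 0 0 -0.149;0 0 0 0 -0.149;0 0 0 0 -0.149;0 0 0 0 -0.041;0 0 0 0 0",
)

```text
clock: 2.1
eef_pos: [0.1595, -0.4735, 0.2308]
tool_rot: [0.74, 0.673, 0.0, -0.001]
ft_force: [0.2, 0.1, 0.5]
grip_width: 0.0
```

```bash
cat >> h.py <<'E'
from scipy.spatial.transform import Rotation as Ro
SC=np.array([.597,.136,0]); SY=np.radians(-5.4); SR=Ro.from_euler('z',SY).as_matrix()
def st(bot):
    o=bot.get_obs(); R=Ro.from_quat(o['tool_rot']).as_matrix()
    print('t',round(o['clock'],2),'tcp',o['eef_pos'].round(4),'stand(mm)',(1e3*SR.T@(o['eef_pos']-SC)).round(1),'F_stand',(SR.T@o['ft_force']).round(2),'grip',round(o['grip_width'],4),'q6',o['joint_pos'][5].round(2))
    print('tool x',R[:,0].round(3),'y',R[:,1].round(3),'z',R[:,2].round(3),'yaw err deg',round(float(np.degrees(np.arctan2(R[1,0],R[0,0])-SY)-90),2))
    return o,R
def to_stand(bot,p):
    o,R=st(bot); g=SC+SR@(np.array(p)/1e3); print('shift mm',(1e3*R.T@(g-o['eef_pos'])).round(1))
def to_world(bot,p):
    o,R=st(bot); print('shift mm',(1e3*R.T@(np.array(p)-o['eef_pos'])).round(1))
E
python3 -c "
from h import *
from workcell import bot
to_stand(bot,(-82,-193,150))"
```

```text
t 2.1 tcp [ 0.1595 -0.4735  0.2308] stand(mm) [-378.2 -648.   230.8] F_stand [0.16 0.09 0.45] grip 0.0 q6 -1.15
tool x [0.094 0.996 0.001] y [ 0.996 -0.094 -0.   ] z [-0.     0.001 -1.   ] yaw err deg 0.01
shift mm [454.9 296.4  81.2]
```

>>> drive_tool(
  rows="0 38 24.7 0 0;0 38 24.7 0 0;0 38 24.7 0 0;0 38 24.7 0 0;0 38 24.7 0 0;0 38 24.7 0 0;0 38 24.7 0 0;0 38 24.7 0 0;0 38 24.7 0 0;0 38 24.7 0 0;0 38 24.7 0 0;0 38 24.7 0 0",
)

```text
clock: 3.3
eef_pos: [0.4981, -0.0459, 0.2312]
tool_rot: [0.74, 0.673, -0.0, -0.0]
ft_force: [0.9, -0.6, -0.4]
grip_width: -0.0001
```

>>> drive_tool(
  rows="0 0 0 40 0;0 0 0 40 0;0 0 0 40 0;0 0 0 35 0;0 0 0 0 0;0 0 0 0 0",
)

```text
clock: 3.9
eef_pos: [0.497, -0.0476, 0.0763]
tool_rot: [0.74, 0.673, -0.001, -0.001]
ft_force: [0.6, -0.1, -0.1]
grip_width: -0.0001
```

```bash
python3 -c "
from h import *
from workcell import bot
to_stand(bot,(-82,-193,60))"
```

```text
t 3.9 tcp [ 0.497  -0.0476  0.0763] stand(mm) [ -82.3 -192.2   76.3] F_stand [ 0.61 -0.01 -0.05] grip -0.0001 q6 -0.0
tool x [ 0.094  0.996 -0.   ] y [ 0.996 -0.094 -0.002] z [-0.002  0.    -1.   ] yaw err deg -0.01
shift mm [-0.8  0.3 16.3]
```

>>> drive_tool(
  rows="0 0 0 18 0;0 0 4 0 0;0 0 4 0 0;0 0 3 0 0;0 0 0 0 0",
)

```text
clock: 4.4
eef_pos: [0.51, -0.0489, 0.0597]
tool_rot: [0.74, 0.673, 0.001, 0.001]
ft_force: [1.1, 0.8, -0.4]
grip_width: 0.0
```

>>> drive_tool(
  rows="0 0 2 0 0;0 0 2 0 0;0 0 2 0 0;0 0 0 0 0",
)

```text
clock: 4.8
eef_pos: [0.5146, -0.0492, 0.0583]
tool_rot: [0.739, 0.673, 0.0, 0.0]
ft_force: [0.2, -0.6, 0.4]
grip_width: 0.0004
```

>>> drive_tool(
  rows="0 0 2 0 0;0 0 2 0 0;0 0 0 0 0",
)

```text
clock: 5.1
eef_pos: [0.5186, -0.0496, 0.0583]
tool_rot: [0.739, 0.673, 0.0, 0.0]
ft_force: [-0.0, -0.9, 0.5]
grip_width: -0.0004
```

>>> drive_tool(
  rows="0 0 2 0 0;0 0 1 0 0;0 0 0 0 0",
)

```text
clock: 5.4
eef_pos: [0.5207, -0.0499, 0.0581]
tool_rot: [0.74, 0.673, -0.0, -0.0]
ft_force: [-2.2, -0.7, 1.7]
grip_width: 0.0001
```

>>> drive_tool(
  rows="0 0 2 0 0;0 0 1 0 0;0 0 0 0 0",
)

```text
clock: 5.7
eef_pos: [0.5229, -0.0503, 0.058]
tool_rot: [0.74, 0.673, -0.001, -0.001]
ft_force: [-5.6, -1.3, 2.5]
grip_width: 0.0002
```

>>> drive_tool(
  rows="0 0 2 0 0;0 0 2 0 0;0 0 0 0 0",
)

```text
clock: 6.0
eef_pos: [0.5256, -0.0508, 0.0577]
tool_rot: [0.74, 0.673, -0.002, -0.002]
ft_force: [-8.2, -1.3, 5.3]
grip_width: -0.0002
```

>>> drive_tool(
  rows="0 0 2 0 0;0 0 2 0 0;0 0 0 0 0",
)

```text
clock: 6.3
eef_pos: [0.5284, -0.0513, 0.0576]
tool_rot: [0.74, 0.673, -0.003, -0.002]
ft_force: [-10.4, -1.6, 6.2]
grip_width: -0.0001
```

>>> drive_tool(
  rows="0 0 2 0 0;0 0 2 0 0;0 0 0 0 0",
)

```text
clock: 6.6
eef_pos: [0.5303, -0.0516, 0.0574]
tool_rot: [0.74, 0.673, -0.005, -0.004]
ft_force: [-15.7, -1.8, 10.3]
grip_width: 0.0003
```

>>> drive_tool(
  rows="0 0 0 -2 0;0 0 1 -1 0;0 0 0 0 0",
)

```text
clock: 6.9
eef_pos: [0.5294, -0.0515, 0.0578]
tool_rot: [0.74, 0.673, -0.006, -0.005]
ft_force: [-12.5, -2.0, -2.4]
grip_width: 0.0001
```

>>> drive_tool(
  rows="0 0 2 -0.3 0;0 0 1.5 -0.3 0;0 0 0 0 0",
)

```text
clock: 7.2
eef_pos: [0.5313, -0.0519, 0.0578]
tool_rot: [0.74, 0.673, -0.007, -0.007]
ft_force: [-15.2, -2.5, -2.3]
grip_width: -0.0001
```

>>> drive_tool(
  rows="0 0 1.5 -0.3 0;0 0 1.5 -0.3 0;0 0 0 0 0",
)

```text
clock: 7.5
eef_pos: [0.5344, -0.0524, 0.058]
tool_rot: [0.74, 0.673, -0.008, -0.006]
ft_force: [-13.2, -2.3, -5.3]
grip_width: 0.0002
```

>>> drive_tool(
  rows="0 0 1.5 0.3 0;0 0 1.5 0 0;0 0 0 0 0",
)

```text
clock: 7.8
eef_pos: [0.5411, -0.0525, 0.0589]
tool_rot: [0.74, 0.673, -0.004, -0.004]
ft_force: [-6.8, -1.8, -3.6]
grip_width: 0.0001
```

>>> drive_tool(
  rows="0 0 1.5 0 0;0 0 1.5 0 0;0 0 0 0 0",
)

```text
clock: 8.1
eef_pos: [0.5505, -0.0525, 0.0623]
tool_rot: [0.739, 0.673, 0.001, 0.0]
ft_force: [-1.0, 0.8, -0.9]
grip_width: -0.0004
```

The force has dropped to about 1 N after 30 mm of travel, so it has probably snapped. I back off and look.

>>> drive_tool(
  rows="0 0 -5 0 0;0 0 -12 0 0;0 0 -12 0 0;0 0 0 -40 0;0 0 0 -40 0;0 0 0 -40 0;0 0 0 0 0",
)

```text
clock: 8.8
eef_pos: [0.5255, -0.0501, 0.1895]
tool_rot: [0.739, 0.673, 0.005, 0.006]
ft_force: [0.5, -0.0, 0.1]
grip_width: 0.0002
```

Run:
```python
from h import *
from workcell import bot
st(bot); D={n:bot.camera(n) for n in('top','scene')}; pickle.dump(D,open('cams1.pkl','wb'))
t=D['top']['image'][110:200,195:345]; s=D['scene']['image'][210:300,230:390]
a=np.vstack([cv2.resize(t,(500,300),interpolation=cv2.INTER_CUBIC),cv2.resize(s,(500,281),interpolation=cv2.INTER_CUBIC)]);cv2.imwrite('pics/lock.png',a[...,::-1])
```

```text
t 8.8 tcp [ 0.5255 -0.0501  0.1895] stand(mm) [ -53.7 -192.   189.5] F_stand [0.54 0.04 0.15] grip 0.0002 q6 -0.0
tool x [0.093 0.996 0.   ] y [ 0.996 -0.093  0.015] z [ 0.015 -0.001 -1.   ] yaw err deg 0.04
```

View pics/lock.png

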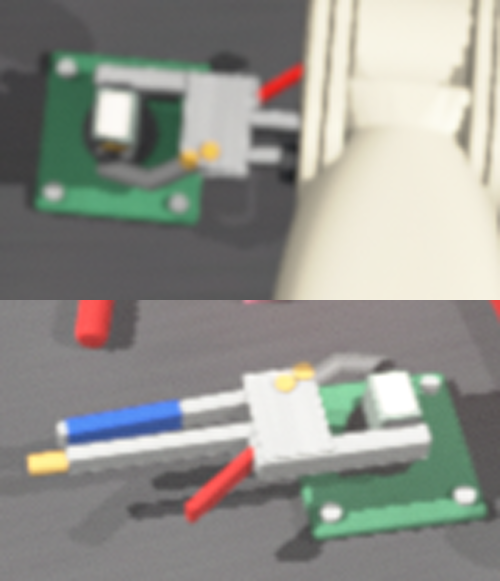

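The pliers are locked: the blue handle now lies parallel to the fixed bar and the red lever has swung out (lower view, about (220,485)). Next I move to the far side of the lever.

>>> drive_tool(
  rows="0 14 40 0 0;0 14 40 0 0;0 14 40 0 0;0 15 40 0 0;0 0 0 0 0;0 0 0 0 0",
)

```text
clock: 9.5
eef_pos: [0.6847, -0.0076, 0.1783]
tool_rot: [0.739, 0.673, -0.002, -0.002]
ft_force: [-0.4, 0.2, 0.5]
grip_width: 0.0002
```

Run:
```python
from h import *
from workcell import bot
to_stand(bot,(108,-135,62))
D=pickle.load(open('cams1.pkl','rb'))
T=lambda x,y,z:SR.T@(onz('top',195+(x+.5)*.3-.5,110+(y+.5)*.3-.5,z)-SC)*1e3
S=lambda x,y,z:SR.T@(onz('scene',230+(x+.5)*.32-.5,210+(y-300+.5)*.32-.5,z)-SC)*1e3
print('lever top: hinge side',S(250,450,.081),'tip',S(190,508,.081),'T',T(262,97,.081),T(300,72,.081))
print('head corner',T(262,78,.085),S(258,470,.085))
```

```text
t 9.5 tcp [ 0.6847 -0.0076  0.1783] stand(mm) [ 100.8 -134.7  178.3] F_stand [-0.43  0.18  0.53] grip 0.0002 q6 0.08
tool x [ 0.093  0.996 -0.001] y [ 0.996 -0.093 -0.006] z [-0.006 -0.    -1.   ] yaw err deg 0.07
shift mm [ -0.2   7.8 116.3]
lever top: hinge side [  31.15599079 -107.04136607   81.        ] tip [  70.59065452 -156.3761795    81.        ] T [  25.13938074 -109.12249339   81.        ] [  46.77562609 -136.30961968   81.        ]
head corner [  38.88055525 -108.03893565   85.        ] [  50.43163503 -105.55889628   85.        ]
```

>>> drive_tool(
  rows="0 0 8 20 0;0 0 0 35 0;0 0 0 35 0;0 0 0 26 0;0 0 0 0 0;0 0 -8 0 0;0 0 -8 0 0;0 0 -4 0 0;0 0 0 0 0",
)

```text
clock: 10.4
eef_pos: [0.6733, -0.007, 0.068]
tool_rot: [0.74, 0.673, 0.001, 0.001]
ft_force: [1.8, 0.3, 0.7]
grip_width: 0.0002
```

>>> drive_tool(
  rows="0 0 -3 0 0;0 0 -3 0 0;0 0 0 0 0",
)

```text
clock: 10.7
eef_pos: [0.6671, -0.0063, 0.0663]
tool_rot: [0.739, 0.673, -0.0, -0.0]
ft_force: [-0.9, -1.0, -0.6]
grip_width: -0.0001
```

>>> drive_tool(
  rows="0 0 -2 0 0;0 0 -2 0 0;0 0 0 0 0",
)

```text
clock: 11.0
eef_pos: [0.6632, -0.006, 0.066]
tool_rot: [0.739, 0.673, -0.0, -0.0]
ft_force: [-0.6, -1.2, 0.8]
grip_width: -0.0003
```

>>> drive_tool(
  rows="0 0 -2 0 0;0 0 -2 0 0;0 0 0 0 0",
)

```text
clock: 11.3
eef_pos: [0.6592, -0.0056, 0.0662]
tool_rot: [0.739, 0.673, -0.0, -0.0]
ft_force: [0.2, 0.2, -0.0]
grip_width: -0.0003
```

>>> drive_tool(
  rows="0 0 -2 0 0;0 0 -2 0 0;0 0 0 0 0",
)

```text
clock: 11.6
eef_pos: [0.6555, -0.0052, 0.0663]
tool_rot: [0.739, 0.673, 0.0, 0.0]
ft_force: [0.8, -0.6, -0.5]
grip_width: -0.0001
```

>>> drive_tool(
  rows="0 0 -2 0 0;0 0 -2 0 0;0 0 0 0 0",
)

```text
clock: 11.9
eef_pos: [0.6514, -0.0049, 0.0663]
tool_rot: [0.739, 0.673, 0.0, 0.0]
ft_force: [1.5, 0.3, 1.0]
grip_width: -0.0001
```

>>> drive_tool(
  rows="0 0 -2 0 0;0 0 -2 0 0;0 0 0 0 0",
)

```text
clock: 12.2
eef_pos: [0.6475, -0.0045, 0.0663]
tool_rot: [0.739, 0.673, 0.0, 0.0]
ft_force: [0.7, 0.1, -0.2]
grip_width: -0.0004
```

>>> drive_tool(
  rows="0 0 -2 0 0;0 0 -2 0 0;0 0 0 0 0",
)

```text
clock: 12.5
eef_pos: [0.6435, -0.0042, 0.0663]
tool_rot: [0.739, 0.673, 0.0, 0.0]
ft_force: [1.8, 1.1, 0.0]
grip_width: -0.0
```

>>> drive_tool(
  rows="0 0 -2 0 0;0 0 -2 0 0;0 0 0 0 0",
)

```text
clock: 12.8
eef_pos: [0.6404, -0.0039, 0.0666]
tool_rot: [0.74, 0.673, 0.001, 0.001]
ft_force: [5.2, -0.7, -0.4]
grip_width: 0.0001
```

>>> drive_tool(
  rows="0 0 -2 0 0;0 0 -1 0 0;0 0 0 0 0",
)

```text
clock: 13.1
eef_pos: [0.6353, -0.0033, 0.0659]
tool_rot: [0.74, 0.673, -0.001, -0.001]
ft_force: [-0.5, -0.6, 0.0]
grip_width: -0.0003
```

>>> drive_tool(
  rows="0 0 10 0 0;0 0 20 0 0;0 0 20 0 0;0 0 0 -40 0;0 0 0 -40 0;0 0 0 -40 0;0 0 0 0 0",
)

```text
clock: 13.8
eef_pos: [0.6887, -0.0078, 0.1933]
tool_rot: [0.739, 0.673, 0.004, 0.003]
ft_force: [1.0, 0.8, 0.9]
grip_width: 0.0002
```

Run:
```python
from h import *
from workcell import bot
to_stand(bot,(0,0,190)); D={n:bot.camera(n) for n in('top','scene')}; pickle.dump(D,open('cams2.pkl','wb'))
t=D['top']['image'][110:200,195:345]; s=D['scene']['image'][210:300,230:390]
a=np.vstack([cv2.resize(t,(500,300),interpolation=cv2.INTER_CUBIC),cv2.resize(s,(500,281),interpolation=cv2.INTER_CUBIC)]);cv2.imwrite('pics/open.png',a[...,::-1])
```

```text
t 13.8 tcp [ 0.6887 -0.0078  0.1933] stand(mm) [ 104.9 -134.6  193.3] F_stand [0.93 0.85 0.86] grip 0.0002 q6 0.08
tool x [0.093 0.996 0.001] y [ 0.996 -0.093  0.01 ] z [ 0.01  0.   -1.  ] yaw err deg 0.04
shift mm [ 134.6 -104.8    2.5]
```

View pics/open.png

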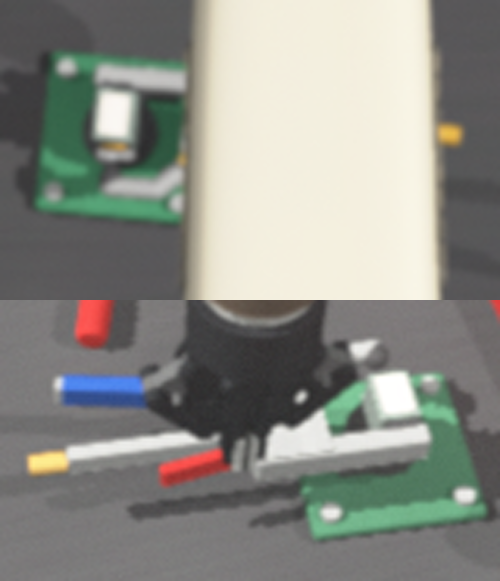

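The pliers are open: the blue handle is back out and the red lever is folded in. Now I compare the bush before and after, and take the block position.

Run:
```python
from h import *
D=[pickle.load(open(f,'rb')) for f in('cams.pkl','cams1.pkl','cams2.pkl')]
t=np.hstack([cv2.resize(x['top']['image'][128:166,215:247],None,fx=8,fy=8,interpolation=cv2.INTER_CUBIC) for x in D])
s=np.hstack([cv2.resize(x['scene']['image'][218:256,340:372],None,fx=8,fy=8,interpolation=cv2.INTER_CUBIC) for x in D])
cv2.imwrite('pics/bush.png',np.vstack([t,s])[:600,:,::-1]); print(t.shape)
```

```text
(304, 768, 3)
```

View pics/bush.png

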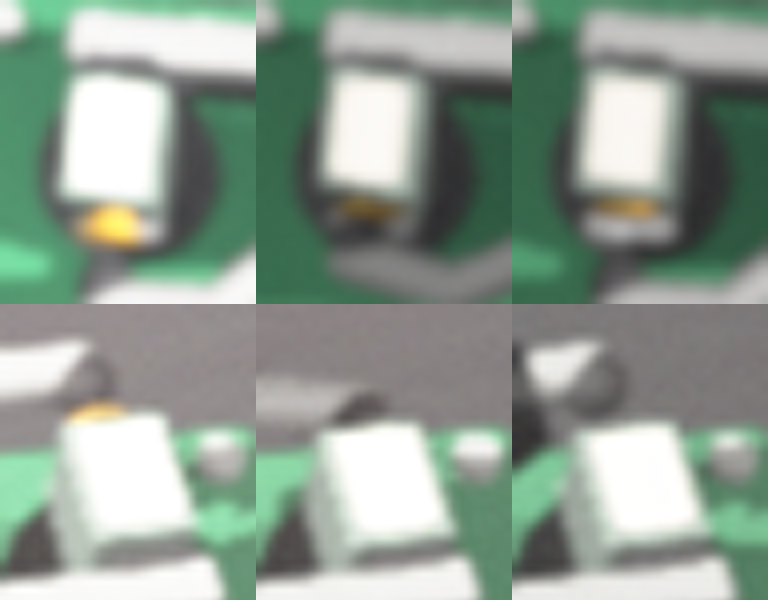

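The bush is home: before, the collar stuck out as a yellow half-disc at (112,225); now only a thin band shows flush at the block face (630,208). Next I work out the block centre.

Run:
```python
from h import *
from workcell import bot
a=onz('top',229-.4,144.6-.4,.088); b=onz('scene',356.4-.4,240.4-.4,.088)
for p in(a,b):print(p.round(4),(SR.T@(p-SC)*1e3).round(1))
to_world(bot,[*((a+b)/2)[:2],.19])
```

```text
[0.5977 0.1374 0.088 ] [ 0.5  1.4 88. ]
[0.6029 0.1377 0.088 ] [ 5.7  2.3 88. ]
t 13.9 tcp [ 0.6862 -0.0079  0.1873] stand(mm) [ 102.3 -134.8  187.3] F_stand [ 0.04  0.79 -0.66] grip 0.0001 q6 0.08
tool x [0.093 0.996 0.   ] y [ 0.996 -0.093  0.001] z [ 0.001  0.    -1.   ] yaw err deg 0.04
shift mm [136.8 -99.1  -2.7]
```

>>> drive_tool(
  rows="56 34 -25 0 0;56 34 -25 0 0;56 34 -25 0 0;56 35 -24 0 0;56 0 0 0 0;56 0 0 0 0;56 0 0 30 0;56 0 0 30 0;56 0 0 0 0;56 0 0 0 0",
)

```text
clock: 14.9
eef_pos: [0.6002, 0.1361, 0.1252]
tool_rot: [0.74, 0.673, -0.001, -0.001]
ft_force: [-0.1, 0.4, 0.3]
grip_width: 0.0561
```

Run:
```python
from h import *
from workcell import bot
to_stand(bot,(3,2,56)); D={n:bot.camera(n) for n in('top','scene')}
t=D['top']['image'][110:200,195:285]; s=D['scene']['image'][190:290,300:400]
a=np.hstack([cv2.resize(t,(400,400),interpolation=cv2.INTER_CUBIC),cv2.resize(s,(400,400),interpolation=cv2.INTER_CUBIC)]);cv2.imwrite('pics/over.png',a[...,::-1])
```

```text
t 14.9 tcp [0.6002 0.1361 0.1252] stand(mm) [  3.1   0.4 125.2] F_stand [-0.09  0.38  0.27] grip 0.0561 q6 0.32
tool x [ 0.095  0.995 -0.001] y [ 0.995 -0.095 -0.003] z [-0.003 -0.001 -1.   ] yaw err deg -0.08
shift mm [ 1.7  0.1 69.2]
```

View pics/over.png

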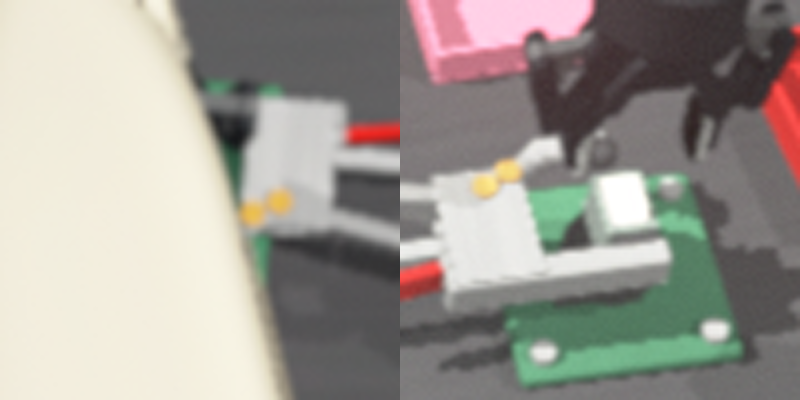

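Run:
```python
from h import *
for X in([.6002,.1361,.131],[.6,.1361,.088],[.598,.1375,.088]):
    p=pix('scene',np.array(X)); print(p, 400+(p[0]-300+.5)*4,(p[1]-190+.5)*4)
```

```text
[357.47558319 227.7270521 ] 631.902332742424 152.9082084163922
[354.85968308 239.09665922] 621.4387323321516 198.38663686972575
[355.14737121 238.25196837] 622.5894848329172 195.00787349143582
```

The fingers straddle the block evenly, with each projection within about 2 mm. I descend and grip.

>>> drive_tool(
  rows="56 1 0 20 0;56 0 0 20 0;56 0 0 15 0;56 0 0 8 0;56 0 0 4 0;56 0 0 0 0;56 0 0 0 0",
)

```text
clock: 15.7
eef_pos: [0.6016, 0.1387, 0.0604]
tool_rot: [0.74, 0.673, 0.001, 0.0]
ft_force: [-0.2, -0.5, -0.5]
grip_width: 0.0559
```

>>> drive_tool(
  rows="45 0 0 0 0;38 0 0 0 0;34 0 0 0 0;30 0 0 0 0;25 0 0 0 0;20 0 0 0 0;20 0 0 0 0",
)

```text
clock: 16.4
eef_pos: [0.601, 0.1385, 0.0597]
tool_rot: [0.739, 0.673, 0.0, 0.0]
ft_force: [-1.8, -0.9, 4.3]
grip_width: 0.029
```

>>> drive_tool(
  rows="20 0 0 -5 0;20 0 0 -15 0;20 0 0 -25 0;20 0 0 -25 0;20 0 0 -25 0;20 0 0 -25 0;20 0 0 0 0",
)

```text
clock: 17.1
eef_pos: [0.6029, 0.1392, 0.183]
tool_rot: [0.739, 0.673, 0.003, 0.002]
ft_force: [0.5, -0.5, -0.6]
grip_width: 0.0291
```

Run:
```python
from h import *
from workcell import bot
to_world(bot,(.491,-.370,.18)); D={n:bot.camera(n) for n in('top','scene')}
s=D['scene']['image'][150:300,230:430]
cv2.imwrite('pics/lift.png',cv2.resize(s,(800,600),interpolation=cv2.INTER_CUBIC)[...,::-1])
```

```text
t 17.1 tcp [0.6029 0.1392 0.183 ] stand(mm) [  5.6   3.7 183. ] F_stand [ 0.59 -0.47 -0.64] grip 0.0291 q6 0.32
tool x [0.093 0.996 0.003] y [ 0.996 -0.094  0.007] z [ 0.007  0.002 -1.   ] yaw err deg 0.04
shift mm [-517.4  -63.8    1.3]
```

View pics/lift.png

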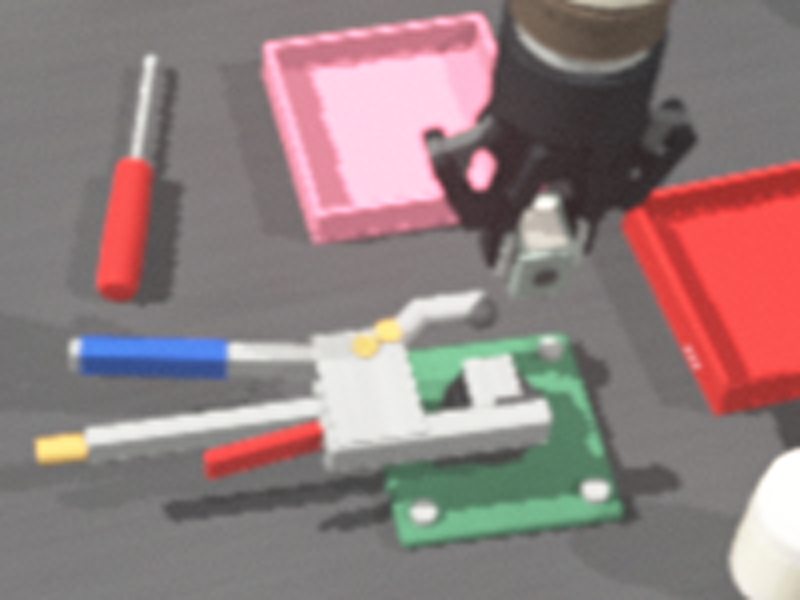

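The block is in the gripper, upright at about (545,245), and the plate is empty. I carry it to the green tray.

>>> drive_tool(
  rows="20 -25 -3 0 0;20 -43 -5 0 0;20 -43 -5 0 0;20 -43 -5 0 0;20 -43 -5 0 0;20 -43 -5 0 0;20 -43 -5 0 0;20 -43 -5 0 0;20 -43 -6 0 0;20 -43 -6 0 0;20 -43 -6 0 0;20 -43 -6 0 0",
)

```text
clock: 18.4
eef_pos: [0.4907, -0.3523, 0.1765]
tool_rot: [0.739, 0.673, -0.0, -0.002]
ft_force: [0.9, 0.1, -1.5]
grip_width: 0.0292
```

>>> drive_tool(
  rows="20 -19 -2 0 0;20 0 0 0 0;20 0 0 25 0;20 0 0 25 0;20 0 0 25 0;20 0 0 25 0;20 0 0 25 0;20 0 0 0 0;20 0 0 0 0",
)

```text
clock: 19.3
eef_pos: [0.4883, -0.3685, 0.0534]
tool_rot: [0.739, 0.674, -0.0, -0.001]
ft_force: [0.2, -0.5, -0.9]
grip_width: 0.0292
```

Run:
```python
from h import *
from workcell import bot
to_world(bot,(.491,-.370,.018)); D={n:bot.camera(n) for n in('top','scene')}
s=D['scene']['image'][190:320,60:230]; t=D['top']['image'][140:240,370:480]
a=np.vstack([cv2.resize(t,(400,300)),cv2.resize(s,(400,300))]);cv2.imwrite('pics/tray.png',a[...,::-1])
```

```text
t 19.3 tcp [ 0.4883 -0.3685  0.0534] stand(mm) [ -60.7 -512.5   53.4] F_stand [ 0.23 -0.51 -0.85] grip 0.0292 q6 -0.55
tool x [0.092 0.996 0.002] y [ 0.996 -0.092 -0.002] z [-0.002  0.002 -1.   ] yaw err deg 0.11
shift mm [-1.3  2.9 35.4]
```

View pics/tray.png

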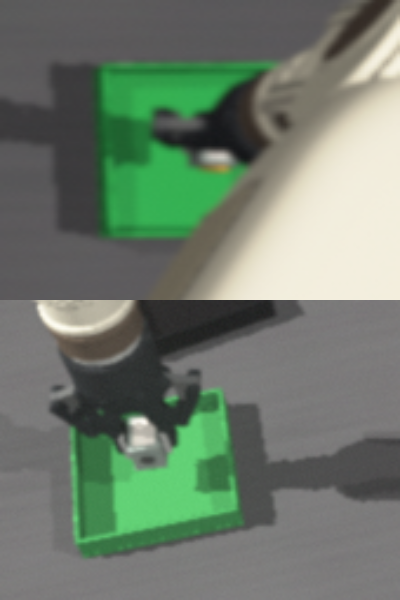

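>>> drive_tool(
  rows="20 0 0 12 0;20 0 0 12 0;20 0 0 8 0;20 0 0 3 0;20 0 0 0 0;20 0 0 0 0",
)

```text
clock: 20.0
eef_pos: [0.4887, -0.3704, 0.0192]
tool_rot: [0.74, 0.673, 0.0, 0.0]
ft_force: [0.5, 0.0, -1.2]
grip_width: 0.0289
```

>>> drive_tool(
  rows="20 0 0 1.5 0;20 0 0 1.5 0;20 0 0 0 0",
)

```text
clock: 20.3
eef_pos: [0.4886, -0.3702, 0.0162]
tool_rot: [0.739, 0.673, -0.0, -0.0]
ft_force: [-0.3, 0.6, -1.1]
grip_width: 0.0291
```

>>> drive_tool(
  rows="20 0 0 1.5 0;20 0 0 0 0",
)

```text
clock: 20.5
eef_pos: [0.4885, -0.3702, 0.0146]
tool_rot: [0.739, 0.673, -0.0, -0.0]
ft_force: [-0.7, -0.6, -1.5]
grip_width: 0.029
```

>>> drive_tool(
  rows="20 0 0 1 0;20 0 0 0 0",
)

```text
clock: 20.7
eef_pos: [0.4886, -0.3702, 0.0136]
tool_rot: [0.739, 0.673, -0.0, -0.0]
ft_force: [-0.7, -0.7, -1.6]
grip_width: 0.0292
```

>>> drive_tool(
  rows="20 0 0 1 0;20 0 0 0 0",
)

```text
clock: 20.9
eef_pos: [0.4885, -0.3702, 0.0126]
tool_rot: [0.739, 0.673, -0.0, -0.0]
ft_force: [-0.5, 0.9, -1.9]
grip_width: 0.0292
```

>>> drive_tool(
  rows="20 0 0 1 0;20 0 0 0 0",
)

```text
clock: 21.1
eef_pos: [0.4887, -0.3703, 0.0117]
tool_rot: [0.739, 0.673, 0.0, 0.0]
ft_force: [0.1, -0.4, -2.5]
grip_width: 0.029
```

>>> drive_tool(
  rows="20 0 0 1 0;20 0 0 0 0",
)

```text
clock: 21.3
eef_pos: [0.4887, -0.3703, 0.0117]
tool_rot: [0.739, 0.673, 0.0, 0.0]
ft_force: [-1.8, 0.4, 4.7]
grip_width: 0.0291
```

>>> drive_tool(
  rows="20 0 0 1 0;20 0 0 0 0",
)

```text
clock: 21.5
eef_pos: [0.4887, -0.3703, 0.0116]
tool_rot: [0.739, 0.673, 0.0, 0.0]
ft_force: [-3.2, 2.4, 10.2]
grip_width: 0.0291
```

It is on the floor. I relax the push, open slowly, and rise.

>>> drive_tool(
  rows="20 0 0 -1.5 0;20 0 0 0 0;32 0 0 0 0;36 0 0 0 0;42 0 0 0 0;50 0 0 0 0;54 0 0 0 0;54 0 0 0 0",
)

```text
clock: 22.3
eef_pos: [0.4886, -0.3702, 0.0111]
tool_rot: [0.739, 0.673, -0.0, -0.0]
ft_force: [0.4, 1.2, 0.8]
grip_width: 0.0539
```

>>> drive_tool(
  rows="54 0 0 -10 0;54 0 0 -20 0;54 0 0 -30 0;54 0 0 -40 0;54 0 0 -40 0;54 0 0 -40 0;54 -40 -20 0 0;54 -40 -20 0 0;54 -40 -20 0 0;54 -40 -20 0 0;54 0 0 0 0",
)

```text
clock: 23.4
eef_pos: [0.3901, -0.5267, 0.1917]
tool_rot: [0.742, 0.67, -0.001, 0.001]
ft_force: [0.5, 0.9, 0.5]
grip_width: 0.0539
```

Run:
```python
from h import *
from workcell import bot
st(bot); D={n:bot.camera(n) for n in('top','scene')}
s=D['scene']['image'][190:320,60:230]; t=D['top']['image'][140:240,370:480]
a=np.hstack([cv2.resize(t,(400,364),interpolation=cv2.INTER_CUBIC),cv2.resize(s,(400,364),interpolation=cv2.INTER_CUBIC)]);b=cv2.resize(D['scene']['image'],(560,420))[190:,:];
b=cv2.resize(b,(560,230)); c=np.zeros((230,800,3),np.uint8); c[:,:560]=b
cv2.imwrite('pics/final.png',np.vstack([a,c])[...,::-1])
```

```text
t 23.4 tcp [ 0.3901 -0.5267  0.1917] stand(mm) [-143.6 -679.3  191.7] F_stand [0.44 0.9  0.46] grip 0.0539 q6 -0.83
tool x [ 0.101  0.995 -0.003] y [ 0.995 -0.101 -0.   ] z [-0.001 -0.003 -1.   ] yaw err deg -0.4
```

View pics/final.png

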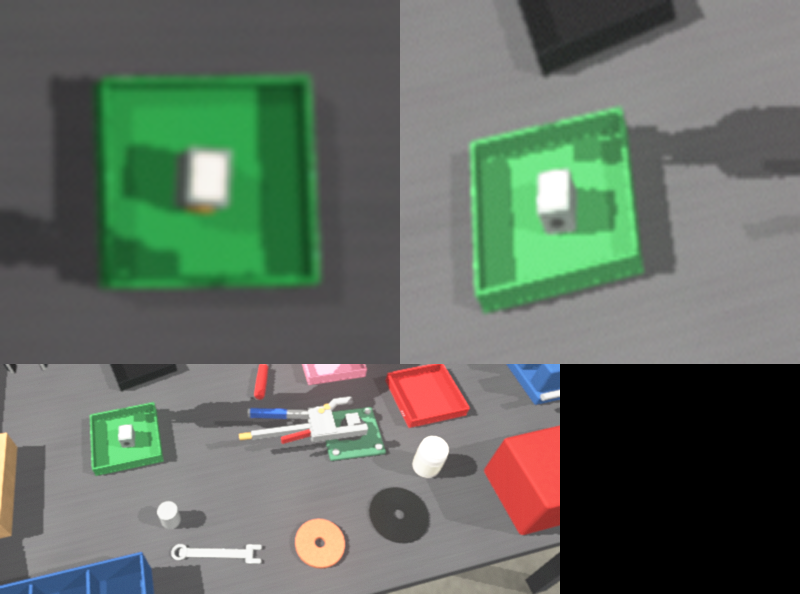

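The block stands upright in the middle of the green tray, at (208,178) in the left crop. Its collar is flush, the pliers are open, and the other things are in place. I hand the job in.

```bash
python3 -c "
from workcell import bot
print(bot.job_done())"
```

```text
the job is handed in; nothing more can be done
None
```

The job is done and handed in at about 23.5 s on the clock. The pliers snapped locked, the bush was pressed in, the lever popped them open, and the block now stands upright in the green tray.

- **Squeeze:** The highest force read while pushing the handle was about 19 N: 16 N along the push, plus 10 N of upward friction, which I relieved by raising the tool slightly. After the snap it read about 1 N. These are readings at the end of each move, so a brief peak in between could have gone unseen.
- **Release:** The lever pull peaked at about 5 N before the pliers popped open.
- **Placing:** The set-down touched the tray floor with about 10 N, then I eased off before opening the fingers.
- **Last checks:** In the last pictures the block is upright near the tray centre, with only a thin band of the collar showing. The pliers are open, the loose things in view look unmoved, and the robot touches nothing.
- **Disagreements:** The scene camera put points 5 to 8 mm farther in x than the top camera. I averaged the two for the block and tray. I judged the bush home by eye, comparing enlarged before and after crops rather than measuring it.

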